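# Close and lock the small-parts cabinet

### The arm

A 7-joint arm with a two-finger parallel gripper is mounted at the origin on a cart in front of the work surface, level with it; the furniture and walls round the work are solid. World frame = base frame: x ahead of the robot, y to its left, z up, the work surface at z = 0. Lengths are in m, angles in rad, forces in N, time in s.
With the tool pointing down it reaches from about 0.4 to 0.925 m from the base axis. Payload 5.6 kg.
Tool frame: the origin (TCP) lies midway between the tips of the shut fingers; the grasp point (between the pads) lies 19 mm behind it; z points along the fingers, y is the line along which they close (so a half turn about z gives the same grasp; the last joint's range is limited). The gripper opens to 85 mm and grips with 20 to 120 N. Pads are 22 mm wide; open, the fingers measure 114 mm over their backs; the gripper's body (76 mm by 85 mm) begins 54 mm behind the grasp point. The pads swing forward as they close: fully open they stand 13 mm farther back than shut.
Start: joints at [1.291, 0.468, -0.012, 1.603, 0.006, 1.071, -0.056], TCP at [0.152, -0.632, 0.193] pointing down, gripper open.
Joint ranges: [-2.53, 2.53], [-0.31, 2.02], [-1.57, 1.55], [0.28, 2.44], [-1.29, 4.43], [0.15, 1.84], [-2.92, 2.92]. Speed limits (rad/s): [2.57, 2.57, 3.14, 3.14, 3.14, 3.14, 3.14].

### API

Orientations are given as a unit quaternion [x, y, z, w].
In Python, from workcell import observe, snapshot, camera_params, sign_off, find_in, place_of gives the robot as it stands.
- The arm moves only by the tool jog_arm, never from a script. Its argument "moves" is a list of rows, each an object with "rot": the turn, a rotation vector about the tool's x, y, z in rad, a list of three; "translation": the shift along the tool's x, y, z in m, a list of three; "gripper": the opening, from 0 (shut) to 1 (fully open). A call has 1 to 5 rows; each row shifts and turns the commanded pose from where the row before left it, along the tool's axes as they then stand; what a row does not reach is not made up. A row lasts 1/8 s, in which the tool goes at most 62.5 mm and 10.7 degrees, less where a joint would pass 70% of its speed; a pose out of reach is approached as far as the arm can. A call is refused whole if a number of a shift passes 0.0625 or a number of a turn 0.188, either way. A call with a gripper value outside its range is refused whole. The fingers move at their own pace and stop on an object; "squeeze" is the grip in N (left out, the last holds). Time passes only in rows, so rows that do not move let the fingers close. It gives the time, the measured TCP pose, the force, the opening and the grip force at its end, in the units of the state.
- observe(): the state, without advancing time (a new reading comes with each control period).
- snapshot(name): name is "side" or "top" or "wrist"; returns (picture, depth): 420x560x3 uint8, red, green, blue; 420x560 float32, m along the optical axis (not along the pixel's ray), 0 where there is no reading.
- camera_params(name): a dict with "vertical_fov" (degrees; the focal length in pixels is half the picture's height over the tangent of half this angle, whatever the lens; pixels are square), "cx", "cy" (the principal point, pixels), "T" (4x4, takes a point from camera to world coordinates). Camera axes: x right, y down, z forward; pixel columns grow to the right and rows downward; lengths in m; the calibration is good to about 2 mm. A picture is of the moment at which its call begins: read the wrist's pose just before it. camera_params takes no time and is no camera call; for the wrist camera it gives the pose at the moment of the call.
- sign_off(): hands the job in; it is judged then, once.
Trained networks look in the newest picture that a camera, given by its name, has taken for a name from the list of things; names that differ only in an ending like _2 or _b are one class to them, and where a whole thing is asked for, a point or a joint stands for the part that bears it (a point fixed in the world has none). Each returns a list of dicts, best first, with "conf" (0 to 1); they miss things now and then, are a little off and sometimes report something else, mostly with a low value. They report only what shows in the picture. A call takes as long as a camera call.
- find_in(camera, name): "centre" ([column, row] in pixels, amid what is visible of it).
- place_of(camera, name): "centre" ([column, row] in pixels: a listed point, or the origin of a listed thing).
The state is a dict: "time": time; "joint_pos": joint angles; "joint_velocities": joint speeds; "joint_torque": joint torques, N m; "tcp_pos": TCP position; "eef_rot": TCP orientation; "contact_force": force on the tool from outside, world axes, zero at the start; "ft_torque": the same for the moment, N m; "grip_width": finger opening in m; "gripper_force": force on a finger pad.
Only numpy, scipy, OpenCV 4.12 (cv2) and the standard library are available. Lean on these libraries where they do the work, as an engineer would, in place of code of your own. Each camera call takes 0.05 s, during which the arm holds its last target. There are 200 camera calls.

### The job

Close up the small blue parts cabinet on the bench with your fingertips: push both of its drawers fully shut by their fronts, without slamming them, and only then push the red tab of the locking bar on its roof all the way to the cabinet's left, so that the bar's two tongues stand in front of the drawers. Only push: do not pinch the tab, do not reach into the drawers, and leave everything that stands on and around the cabinet where it is.

Things in the scene. Friction and masses are not known exactly. Their poses are not given: they have to be found in the camera images.
- cabinet: blue steel cabinet fixed to the bench, 120 deep (x) x 262 wide (y) x 70 high mm. Origin: centre of its underside, on the bench; its front with two drawers faces its -x, its left (seen from the robot) is +y, z up. Left drawer centred at y 0.059, right one at y -0.059; posts 26 wide at y -0.118, 0, 0.118
- roof_front (a point): middle of the cabinet roof's front edge (cabinet frame -0.060, 0, 0.070). The locking bar runs along this edge, under two low wire staples (y -0.078 and 0.046, tops 81 mm above the bench); a 2 mm rubber mat lies on the roof behind it (x -0.011 to 0.055)
- left_drawer (a joint): m; how far the left drawer stands open: 0 = fully shut, its front flush with the cabinet's front face, 0.075 = fully out. It slides along the cabinet's -x (out) and +x (in), with about 2 N of friction and some damping, and stays where it is left
- right_drawer (a joint): m; how far the right drawer stands open: 0 = fully shut, its front flush with the cabinet's front face, 0.075 = fully out. It slides along the cabinet's -x (out) and +x (in), with about 2 N of friction and some damping, and stays where it is left
- left_drawer_front (a point): middle of the upper edge of the left drawer's outer front face (cabinet frame: x -0.060 minus the opening, y 0.059, z 0.063). Grey front 89 wide, 8 to 63 mm above the bench; a steel finger pull 44 wide stands out 9 mm from it, 15 to 25 mm above the bench. The upper 35 mm are flat for pushing (the small card holder is flush)
- right_drawer_front (a point): middle of the upper edge of the right drawer's outer front face (cabinet frame: x -0.060 minus the opening, y -0.059, z 0.063). Grey front 89 wide, 8 to 63 mm above the bench; a steel finger pull 44 wide stands out 9 mm from it, 15 to 25 mm above the bench. The upper 35 mm are flat for pushing (the small card holder is flush)
- lock_bar (a joint): m; how far the locking bar has slid to the cabinet's left (+y): 0 to 0.010 open, tongues in front of the posts; 0.050 home at its stop. About 2 N of friction, damped, stays where left. Flat bar, x -0.053 to -0.037, top 74.5 mm above the bench; tongues 14 wide at y -0.123 and -0.005 plus the joint value reach down to 52 mm and stand 6.5 mm out from the front
- tab_face (a point): middle of the upper edge of the red tab's right-hand face (the face to push on, it looks to the cabinet's -y). The tab stands upright on the bar, 22 mm deep (x) and 8 mm thick (y), from 74 to 100 mm above the bench; cabinet frame x -0.045, y -0.031 plus the joint value, z 0.100
- tab_right: right half of the red tab, 4 mm thick, with the face to push on; origin at the cabinet's origin, shifted by the bar's joint value along +y
- tab_left: left half of the red tab, 4 mm thick; same origin
- left_tray: the steel tray behind the left drawer's front, open at the top, with two tappets fixed in it; not to be touched. Its origin is the cabinet-bottom point below the closed drawer's middle and moves with the drawer
- right_tray: the steel tray behind the right drawer's front, open at the top, with a valve spring and two bolts fixed in it; not to be touched. Its origin moves with the drawer in the same way
- tappet: loose steel tappet, cylinder 33 mm across, 26 high, standing on the mat on the cabinet's roof; origin centre of its underside; leave alone
- valve_spring: loose coil spring 29 mm across, 44 high, standing on the mat on the cabinet's roof; origin centre of its underside; leave alone
- piston: loose aluminium piston 71 mm across, 58 high, on the bench to the right of the cabinet; origin centre of its underside; leave alone
- mug: loose green mug 86 mm across, 96 high, far right; origin centre of its underside; leave alone

How it is judged:
On the way, in this order (a step that is already met when the one before it is completed fails the run):
1. both drawers are fully shut (within 4 mm), the bar still open (value of joint each of left_drawer, right_drawer below 0.004 m and value of joint lock_bar below 0.02 m), for 0.2 s.
2. the locking bar is pushed home (value of joint each of left_drawer, right_drawer below 0.004 m and value of joint lock_bar above 0.046 m), for 0.2 s.
At the end, for the whole second after the job is handed in: Both drawers shut to within 4 mm of flush, the locking bar within 4 mm of its left stop, and every loose thing within 15 mm of where it stood (all of step 2 and distance of each of tappet, valve_spring, piston, mug from where it was at the start of the episode below 0.015 m); the robot touches nothing.
It fails at once if the bar is pushed across (beyond 20 mm) while a drawer is still open (more than 6 mm) (value of joint lock_bar above 0.02 m and value of joint any of left_drawer, right_drawer above 0.006 m).
It fails at once if a drawer is slammed (faster than 0.35 m/s) (velocity of joint any of left_drawer, right_drawer below -0.35 m/s).
It fails at once if the tab is pinched (the fingers press on both of its sides) (contact force between the fingers and tab_left above 0.5 N and contact force between the fingers and tab_right above 0.5 N).
It fails at once if the fingers reach into a drawer or grip its front (contact force between the fingers and left_tray above 1 N or contact force between the fingers and right_tray above 1 N).
It fails at once if a loose thing is moved (more than 15 mm) or lifted (distance of any of tappet, valve_spring, piston, mug from where it was at the start of the episode above 0.015 m).
It also fails if it takes over 58 s, if anything falls off the work surface, if the arm or the gripper's body presses on something with over 40 N, if the wrist force passes 120 N, or if a joint passes its speed limit or range.

## Working session

There is one attempt and no reset: what is moved stays moved. The work goes in short steps, Python scripts to look and compute and a tool call to move; the robot and the scene stay as the last step left them, time stands still between calls to the robot, and variables do not carry over. Pictures are saved under pics/ and viewed, at most 10 in all, crops included, and the job is handed in when it is done.

Besides the shell and the picture viewer there is one more tool, called as a command line: name --argument value ..., lists and objects as JSON in quotes. jog_arm: Moves the arm, as the interface text tells. Its arguments: {"type":"object","properties":{"moves":{"type":"array"},"squeeze":{"type":"number"}},"required":["moves"]}

```bash
mkdir -p pics; cat > h.py <<'E'
import numpy as np, cv2
from workcell import *
from scipy.spatial.transform import Rotation as R
def ray(c,px):
    p=camera_params(c); f=210/np.tan(np.radians(p["vertical_fov"])/2)
    T=np.array(p["T"]); d=np.array([(px[0]-p["cx"])/f,(px[1]-p["cy"])/f,1.])
    return T[:3,3],T[:3,:3]@d
def at(c,px,z=None,depth=None):
    o,d=ray(c,px)
    t=(z-o[2])/d[2] if z is not None else depth
    return o+t*d
def tri(obs):
    A=np.zeros((3,3));b=np.zeros(3)
    for c,px in obs:
        o,d=ray(c,px); d=d/np.linalg.norm(d); M=np.eye(3)-np.outer(d,d); A+=M;b+=M@o
    return np.linalg.solve(A,b)
E
python3 - <<'E'
from h import *
s=observe();print({k:np.round(v,3) for k,v in s.items()})
np.set_printoptions(precision=4,suppress=True)
D={}
for c in("side","top"):
    im,d=snapshot(c);cv2.imwrite(f"pics/{c}0.png",im[:,:,::-1]);D[c]=d
    np.save(f"{c}d.npy",d)
    print(c,camera_params(c)["T"][:3,3] if hasattr(camera_params(c)["T"],'shape') else camera_params(c)["T"])
zs=dict(roof_front=.07,left_drawer_front=.063,right_drawer_front=.063,tab_face=.1,tappet=.072,valve_spring=.072,piston=0,mug=0,cabinet=0)
for n,z in zs.items():
    o=[]
    for c in("side","top"):
        r=place_of(c,n)
        if r:
            px=r[0]["centre"];o.append((c,px));print(n,c,np.round(px,1),round(r[0]["conf"],2),at(c,px,z))
    if len(o)==2:print("   tri",tri(o))
E
```

```text
{'time': np.float64(0.0), 'joint_pos': array([ 1.291,  0.468, -0.012,  1.604,  0.006,  1.071, -0.056]), 'joint_velocities': array([ 0.001,  0.001, -0.001,  0.002, -0.   ,  0.001,  0.001]), 'joint_torque': array([-1.0000e-03, -5.3238e+01,  2.1000e-02, -2.5130e+01,  1.1000e-02,
        8.0000e-03, -0.0000e+00]), 'tcp_pos': array([ 0.152, -0.631,  0.192]), 'eef_rot': array([ 0.993,  0.118, -0.   , -0.001]), 'contact_force': array([-0.052,  0.123,  0.489]), 'ft_torque': array([ 0.002, -0.026,  0.029]), 'gripper_force': np.float64(0.0), 'grip_width': np.float64(0.085)}
side [ 1.0924 -0.0152  1.0882]
top [ 0.2069 -0.0783  1.564 ]
roof_front side [356.  189.2] 0.82 [0.454  0.1856 0.07  ]
roof_front top [211.3 213.1] 0.58 [0.4703 0.1858 0.07  ]
   tri [0.4667 0.1819 0.0902]
left_drawer_front side [369.1 170.3] 0.91 [0.391  0.2283 0.063 ]
left_drawer_front top [191.6 227.5] 0.97 [0.4132 0.2367 0.063 ]
   tri [0.4092 0.2264 0.0904]
right_drawer_front side [331.2 194.8] 0.75 [0.4647 0.1207 0.063 ]
right_drawer_front top [229.2 220.2] 0.52 [0.4611 0.1261 0.063 ]
   tri [0.4618 0.124  0.0586]
tab
[... 157 characters left out ...]
231.5] 0.47 [0.5777 0.1539 0.072 ]
tappet top [208.7 213.5] 0.17 [0.4669 0.1931 0.072 ]
   tri [ 0.4946  0.2013 -0.0875]
valve_spring side [394.  208.3] 0.57 [0.5154 0.2751 0.072 ]
valve_spring top [192.3 216.7] 0.27 [0.446  0.2412 0.072 ]
   tri [ 0.4634  0.2812 -0.0206]
piston side [266.7 250.7] 0.78 [ 0.5903 -0.051   0.    ]
piston top [293.5 196.8] 0.55 [ 0.5944 -0.0566  0.    ]
   tri [ 0.5929 -0.0537  0.0053]
mug side [133.9 271.4] 0.76 [ 0.6376 -0.3882  0.    ]
mug top [391.9 205.1] 0.85 [ 0.6355 -0.3818  0.    ]
   tri [ 0.6368 -0.3853 -0.0013]
cabinet side [364.  223.8] 0.58 [0.5195 0.2091 0.    ]
cabinet top [209.1 203.1] 0.96 [0.5141 0.2134 0.    ]
   tri [ 0.5154  0.2127 -0.0075]
```

View pics/side0.png

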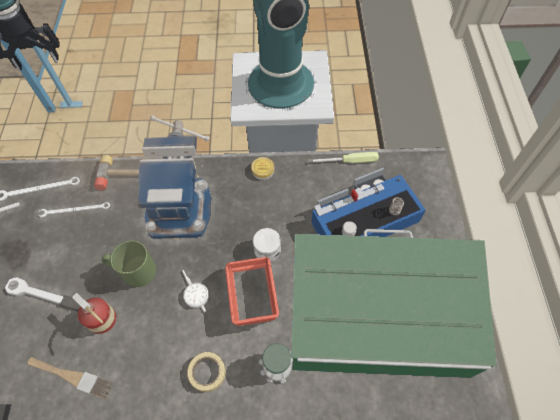

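View pics/top0.png

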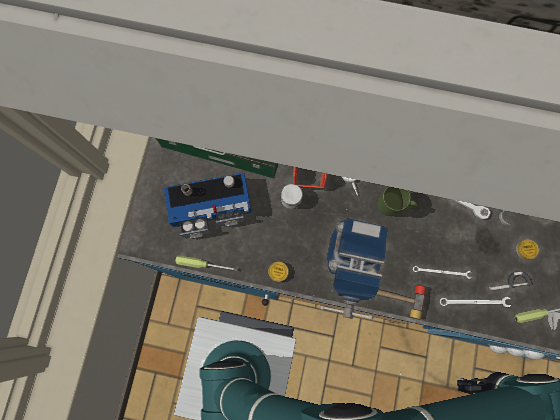

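```bash
python3 - <<'E'
from h import *
np.set_printoptions(precision=4,suppress=True)
s=observe();Rt=R.from_quat(s["eef_rot"]).as_matrix();T=np.array(camera_params("wrist")["T"])
print(Rt.T@(T[:3,3]-s["tcp_pos"]),Rt.T@T[:3,:3],camera_params("wrist")["vertical_fov"])
print(Rt)
# cabinet points from side depth: blue roof pixels
im=cv2.imread("pics/side0.png");d=np.load("sided.npy")
c=np.vstack([cv2.resize(im[150:260,290:440],None,fx=4,fy=4,interpolation=cv2.INTER_CUBIC)])
cv2.imwrite("pics/sc.png",c)
im=cv2.imread("pics/top0.png")
cv2.imwrite("pics/tc.png",cv2.resize(im[160:250,150:330],None,fx=4,fy=4,interpolation=cv2.INTER_CUBIC))
E
```

```text
[ 0.076  -0.0011 -0.1812] [[ 0.0001 -0.9567 -0.2911]
 [ 1.     -0.0002  0.001 ]
 [-0.0011 -0.2911  0.9567]] 71.14524480512338
[[ 0.9721  0.2345 -0.    ]
 [ 0.2345 -0.9721 -0.    ]
 [-0.      0.     -1.    ]]
```

View pics/sc.png

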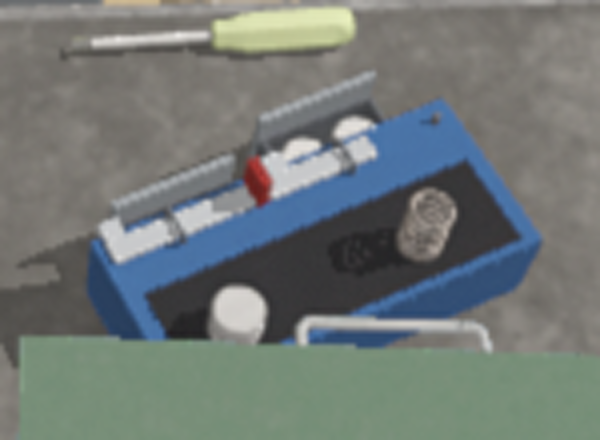

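```bash
python3 - <<'E'
from h import *
np.set_printoptions(precision=3,suppress=True)
d=np.load("sided.npy")
v,u=np.mgrid[0:420,0:560];p=camera_params("side");f=210/np.tan(np.radians(p["vertical_fov"])/2);T=np.array(p["T"])
P=np.stack([(u-p["cx"])/f*d,(v-p["cy"])/f*d,d],-1)@T[:3,:3].T+T[:3,3]
np.save("sideP.npy",P)
for n,px in dict(gbox=(390,300),gedge=(330,242),gedge2=(470,242),ghandle=(388,233),vise1=(165,195),vise2=(175,150),vise3=(178,125),corner=(400,175),lc=(314,209),matbk=(424,211),red=(354,195),sp=(397,203),tp=(349,223),jar=(277,358)).items(): print(n,P[px[1],px[0]])
im=cv2.imread("pics/side0.png")
# roof plane blue points + front line
m=(np.abs(P[...,2]-.07)<.006)&(u>300)&(u<430)&(v>165)&(v<240)
q=P[m][:,:2].astype(np.float32);print(len(q),cv2.minAreaRect(q))
# highest things in corridor
m=(P[...,0]>.2)&(P[...,0]<.6)&(P[...,1]>-.7)&(P[...,1]<.0)&(d>0);print("max z corridor",P[m][:,2].max())
E
```

```text
gbox [0.787 0.207 0.168]
gedge [0.663 0.092 0.193]
gedge2 [ 1.092 -0.015  1.088]
ghandle [0.555 0.266 0.012]
vise1 [ 0.506 -0.288  0.15 ]
vise2 [ 0.382 -0.272  0.163]
vise3 [ 0.259 -0.285  0.113]
corner [0.413 0.307 0.069]
lc [0.507 0.073 0.065]
matbk [0.518 0.354 0.058]
red [0.484 0.175 0.091]
sp [0.501 0.285 0.073]
tp [0.567 0.153 0.096]
jar [ 0.88  -0.029  0.088]
3529 ((0.49717217683792114, 0.20420822501182556), (0.1615760624408722, 0.26387715339660645), 22.813560485839844)
max z corridor 0.17589705865626049
```

jog_arm --moves '[{"translation": [0.035,-0.025,-0.035],"rot": [0,0,0],"gripper": 0},{"translation": [0.035,-0.025,-0.035],"rot": [0,0,0],"gripper": 0},{"translation": [0.035,-0.025,-0.035],"rot": [0,0,0],"gripper": 0},{"translation": [0.035,-0.025,-0.035],"rot": [0,0,0],"gripper": 0},{"translation": [0.035,-0.03,-0.03],"rot": [0,0,0],"gripper": 0}]'

```text
time: 1.62
tcp_pos: [0.293, -0.4635, 0.3645]
eef_rot: [0.993, 0.118, 0.0, 0.001]
contact_force: [0.3, -0.5, 0.1]
grip_width: -0.0004
gripper_force: 0.0
```

jog_arm --moves '[{"translation": [0.028,-0.053,0],"rot": [0,0,0],"gripper": 0},{"translation": [0.028,-0.053,0],"rot": [0,0,0],"gripper": 0},{"translation": [0.026,-0.053,0],"rot": [0,0,0],"gripper": 0},{"translation": [0.026,-0.053,0],"rot": [0,0,0],"gripper": 0},{"translation": [0.026,-0.053,0],"rot": [0,0,0],"gripper": 0}]'

```text
time: 2.25
tcp_pos: [0.3604, -0.1735, 0.3632]
eef_rot: [0.993, 0.118, 0.0, 0.001]
contact_force: [1.1, 0.4, 0.8]
grip_width: 0.0002
gripper_force: 0.0
```

jog_arm --moves '[{"translation": [0.026,-0.053,0],"rot": [0,0,0],"gripper": 0},{"translation": [0.026,-0.053,0],"rot": [0,0,0],"gripper": 0},{"translation": [0.026,-0.053,0],"rot": [0,0,0],"gripper": 0},{"translation": [0.024,-0.053,0.015],"rot": [0,0,-0.155],"gripper": 0},{"translation": [0.03,-0.04,0.015],"rot": [0,0,0],"gripper": 0}]'

```text
time: 2.88
tcp_pos: [0.4222, 0.1052, 0.3331]
eef_rot: [0.981, 0.196, 0.001, 0.001]
contact_force: [-0.1, -1.5, -0.8]
grip_width: 0.0003
gripper_force: 0.0
```

```bash
cat > meas.py <<'E'
from h import *
import sys
np.set_printoptions(precision=4,suppress=True)
tag=sys.argv[1]
zs=dict(roof_front=.07,left_drawer_front=.063,right_drawer_front=.063,tab_face=.1,cabinet=0)
s=observe();im,d=snapshot("wrist");cv2.imwrite(f"pics/w{tag}.png",im[:,:,::-1]);np.save(f"w{tag}.npy",d)
print(s["time"],s["tcp_pos"])
for n,z in zs.items():
    r=place_of("wrist",n)
    if r:
        px=r[0]["centre"];u,v=int(round(px[0])),int(round(px[1]))
        dd=d[min(max(v,0),419),min(max(u,0),559)]
        print(n,np.round(px,1),round(r[0]["conf"],2),"z-plane",at("wrist",px,z),"depth",at("wrist",px,depth=dd)); 
        o,k=ray("wrist",px);open("obs.txt","a").write(repr((tag,n,list(map(float,o)),list(map(float,k))))+"\n")
E
python3 meas.py 1
```

```text
2.875 [0.4222 0.1052 0.3331]
roof_front [235.4 124. ] 0.81 z-plane [0.458  0.1927 0.07  ] depth [0.4582 0.1923 0.0736]
left_drawer_front [200.1 150.6] 0.67 z-plane [0.4009 0.2259 0.063 ] depth [0.4008 0.226  0.0627]
right_drawer_front [277.8 136.4] 0.73 z-plane [0.4664 0.1231 0.063 ] depth [0.4664 0.1231 0.0631]
tab_face [249.6 111.2] 0.93 z-plane [0.4849 0.1702 0.1   ] depth [0.4849 0.1702 0.1   ]
cabinet [236.5  85.5] 0.93 z-plane [0.5126 0.2125 0.    ] depth [0.5098 0.2012 0.0717]
```

View pics/w1.png

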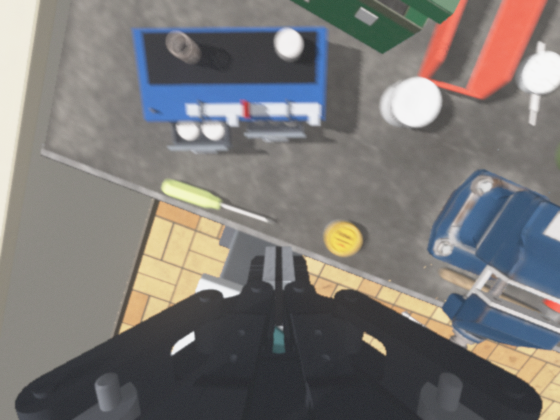

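```bash
cat > fit.py <<'E'
from h import *
import sys
np.set_printoptions(precision=4,suppress=True)
d=np.load(f"w{sys.argv[1]}.npy");im=cv2.imread(f"pics/w{sys.argv[1]}.png")
p=camera_params("wrist");f=210/np.tan(np.radians(p["vertical_fov"])/2);T=np.array(p["T"])
v,u=np.mgrid[0:420,0:560]
P=np.stack([(u-p["cx"])/f*d,(v-p["cy"])/f*d,d],-1)@T[:3,:3].T+T[:3,3]
near=(d>0)&(np.hypot(P[...,0]-.51,P[...,1]-.21)<.18)
b=im.astype(int);blue=(b[...,0]>b[...,2]+60)&near&(abs(P[...,2]-.07)<.006)
q=P[blue];print("blue z",np.median(q[:,2]),len(q))
r=cv2.minAreaRect(q[:,:2].astype(np.float32));print(r)
a=np.radians(r[2] if r[1][0]<r[1][1] else r[2]-90);ex=np.array([np.cos(a),np.sin(a)]);ey=np.array([-ex[1],ex[0]]);c=np.array(r[0])
print("yaw",a)
L=np.stack([(P[...,:2]-c)@ex,(P[...,:2]-c)@ey,P[...,2]],-1)
for n,y in(("left",.059),("right",-.059)):
    m=near&(L[...,0]<-.064)&(abs(L[...,1]-y)<.035)&(L[...,2]>.055)&(L[...,2]<.07)
    if m.any():print(n,"n",m.sum(),"outer x",np.percentile(L[m][:,0],[0,5,50]),"open",-.06-np.percentile(L[m][:,0],3))
red=(b[...,2]>b[...,0]+80)&(b[...,2]>b[...,1]+80)&near&(L[...,2]>.09)
print("red",L[red].min(0),L[red].max(0),"bar joint",L[red][:,1].min()+.031)
m=near&(L[...,2]>.078);print("above roof objs:",[ (np.round(L[m&(L[...,1]*sg>.03)].min(0),3),np.round(L[m&(L[...,1]*sg>.03)].max(0),3)) for sg in(1,-1)])
E
python3 fit.py 1
```

```text
blue z 0.06993582216290167 5773
((0.5190337300300598, 0.2103242725133896), (0.11830678582191467, 0.2585410475730896), 22.84076499938965)
yaw 0.39864655291363
left n 221 outer x [-0.1034 -0.1031 -0.1   ] open 0.04318213952692823
right n 225 outer x [-0.0852 -0.085  -0.0819] open 0.025045697495127306
red [-0.0518 -0.0213  0.0989] [-0.0365 -0.018   0.1021] bar joint 0.009704242230813499
above roof objs: [(array([-0.058,  0.04 ,  0.078]), array([0.043, 0.115, 0.117])), (array([-0.141, -0.157,  0.078]), array([ 0.088, -0.03 ,  0.474]))]
```

jog_arm --moves '[{"translation": [0,0,0.06],"rot": [0,0,-0.004],"gripper": 0},{"translation": [0,0,0.06],"rot": [0,0,0],"gripper": 0},{"translation": [0,0,0.06],"rot": [0,0,0],"gripper": 0},{"translation": [0,0,0.06],"rot": [0,0,0],"gripper": 0},{"translation": [0,0,0.045],"rot": [0,0,0],"gripper": 0}]'

```text
time: 3.8
tcp_pos: [0.4218, 0.1009, 0.0459]
eef_rot: [0.981, 0.195, -0.001, 0.0]
contact_force: [0.6, -0.6, 1.3]
grip_width: -0.0001
gripper_force: 0.0
```

jog_arm --moves '[{"translation": [0.012,0,0],"rot": [0,0,0],"gripper": 0},{"translation": [0.012,0,0],"rot": [0,0,0],"gripper": 0},{"translation": [0.008,0,0],"rot": [0,0,0],"gripper": 0},{"translation": [0.008,0,0],"rot": [0,0,0],"gripper": 0}]'

```text
time: 4.3
tcp_pos: [0.4608, 0.1186, 0.0493]
eef_rot: [0.981, 0.196, 0.001, 0.0]
contact_force: [-0.0, -1.4, 0.5]
grip_width: 0.0002
gripper_force: 0.0
```

jog_arm --moves '[{"translation": [0.006,0,0],"rot": [0,0,0],"gripper": 0},{"translation": [0.006,0,0],"rot": [0,0,0],"gripper": 0},{"translation": [0.004,0,0],"rot": [0,0,0],"gripper": 0}]'

```text
time: 4.68
tcp_pos: [0.474, 0.1247, 0.0479]
eef_rot: [0.98, 0.197, -0.0, 0.0]
contact_force: [-0.2, 0.0, -0.2]
grip_width: -0.0001
gripper_force: 0.0
```

```bash
python3 meas.py 2; python3 fit.py 2
```

```text
4.675 [0.474  0.1247 0.0479]
roof_front [167.9 229.5] 0.92 z-plane [0.462  0.1898 0.07  ] depth [0.4646 0.1887 0.0751]
left_drawer_front [ 89.5 287.7] 0.56 z-plane [0.3999 0.2263 0.063 ] depth [0.3476 0.2523 0.0027]
right_drawer_front [271.4 260.4] 0.57 z-plane [0.4629 0.1255 0.063 ] depth [0.4839 0.1331 0.1062]
tab_face [192.2 223.8] 0.69 z-plane [0.4841 0.1733 0.1   ] depth [0.4836 0.1734 0.099 ]
cabinet [194.5 120.4] 0.84 z-plane [0.5173 0.2113 0.    ] depth [0.5256 0.1934 0.0725]
blue z 0.06994221808972907 25822
((0.52073073387146, 0.19603480398654938), (0.11237010359764099, 0.22955608367919922), 23.392610549926758)
yaw 0.4082780747329833
left n 1362 outer x [-0.0987 -0.0975 -0.0932] open 0.03779681714714282
right n 872 outer x [-0.0807 -0.0798 -0.0754] open 0.020131088392481913
red [-0.0516 -0.0074  0.0972] [-0.0303  0.0004  0.1022] bar joint 0.023631856692313657
above roof objs: [(array([-0.054,  0.056,  0.078]), array([0.048, 0.082, 0.105])), (array([-0.082, -0.109,  0.078]), array([ 0.048, -0.03 ,  0.188]))]
```

View pics/w2.png

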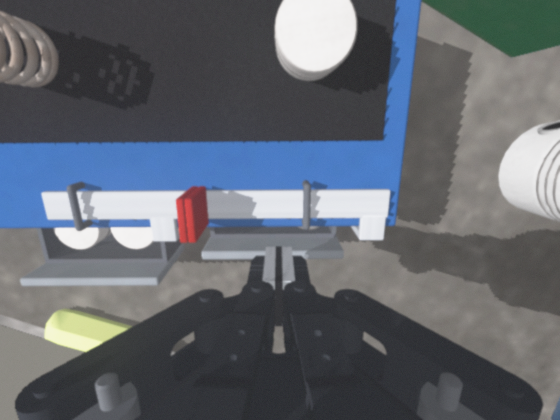

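```bash
python3 - <<'E'
from h import *
np.set_printoptions(precision=3,suppress=True)
d=np.load("w2.npy");s=observe()
print(s["tcp_pos"],R.from_quat(s["eef_rot"]).as_rotvec(),s["contact_force"])
p=camera_params("wrist");T=np.array(p["T"]);f=210/np.tan(np.radians(p["vertical_fov"])/2)
q=T[:3,:3].T@(np.array(s["tcp_pos"])-T[:3,3]);print("tcp px",q[0]/q[2]*f+p["cx"],q[1]/q[2]*f+p["cy"])
c=np.array([.519,.2103]);a=.3986;M=np.array([[np.cos(a),np.sin(a)],[-np.sin(a),np.cos(a)]])
for u in(230,275,285,320):
  for v in range(228,290,4):
    w=at("wrist",(u,v),depth=d[v,u]);print(u,v,M@(w[:2]-c),w[2])
im=cv2.imread("pics/w2.png");cv2.imwrite("pics/w2c.png",cv2.resize(im[190:310,180:380],None,fx=4,fy=4,interpolation=cv2.INTER_CUBIC))
E
```

```text
[0.473 0.124 0.048] [ 3.08   0.618 -0.001] [ 0.186 -0.584  0.24 ]
tcp px 279.22360710115004 236.89041635061793
230 228 [-0.075 -0.026] 0.03163762647307411
230 232 [-0.076 -0.027] 0.03823434925444663
230 236 [-0.077 -0.028] 0.041403065988417725
230 240 [-0.079 -0.028] 0.04525365306326681
230 244 [-0.079 -0.029] 0.05147013419077659
230 248 [-0.078 -0.03 ] 0.05837206569267961
230 252 [-0.079 -0.031] 0.06280982408067243
230 256 [-0.082 -0.031] 0.06293571453191393
230 260 [-0.115 -0.02 ] 0.0029654336417362648
230 264 [-0.119 -0.019] 0.0026573436337208878
230 268 [-0.123 -0.019] 0.003143157574493155
230 272 [-0.127 -0.019] 0.0025906019475941955
230 276 [-0.131 -0.019] 0.00298004670760163
230 280 [-0.134 -0.019] 0.003192039148530723
230 284 [-0.139 -0.018] 0.002268584710092947
230 288 [-0.142 -0.018] 0.003066756462085013
275 228 [-0.076 -0.058] 0.030308452848810757
275 232 [-0.075 -0.059] 0.03862690633857199
275 236 [-0.077 -0.059] 0.04274816909744289
275 240 [-0.079 -0.059] 0.045497457895469856
275 244 [-0.078 -0.059] 0.05271210660583661
275 248 [-0.063 -0.059] 0.09224928661995602
275 252 
[... 1150 characters left out ...]
0.091] 0.031827812253000715
320 232 [-0.075 -0.09 ] 0.03912726436261796
320 236 [-0.077 -0.089] 0.04256449765269693
320 240 [-0.078 -0.089] 0.04729072459613334
320 244 [-0.078 -0.088] 0.05268693697238225
320 248 [-0.078 -0.087] 0.060183103576942454
320 252 [-0.079 -0.086] 0.06416112331842141
320 256 [-0.082 -0.087] 0.06204909336843481
320 260 [-0.115 -0.096] 0.0044350772947678585
320 264 [-0.119 -0.096] 0.0037918373492845936
320 268 [ 0.001 -0.061] 0.2288947981772311
320 272 [-0.127 -0.097] 0.0037347580989252893
320 276 [-0.13  -0.097] 0.003657335361932329
320 280 [-0.135 -0.097] 0.0031851589282303194
320 284 [-0.139 -0.097] 0.0028883181371834044
320 288 [-0.143 -0.097] 0.0028475423256118237
```

View pics/w2c.png

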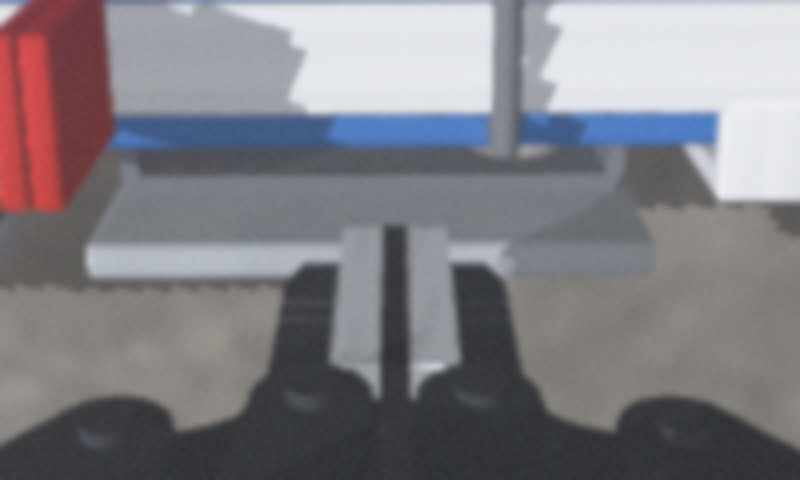

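```bash
python3 - <<'E'
from h import *
np.set_printoptions(precision=3,suppress=True)
d1=np.load("w1.npy");d=np.load("w2.npy")
print([(v,d1[v,275],d[v,275]) for v in (240,246,248,252,260,270,280,290,300)])
s=observe()
for c in("side","top"):
    im,dd=snapshot(c);np.save(c+"2.npy",dd)
    p=camera_params(c);T=np.array(p["T"]);f=210/np.tan(np.radians(p["vertical_fov"])/2)
    for h in(0,.043,.076):
        q=T[:3,:3].T@(np.array(s["tcp_pos"])+[0,0,h]-T[:3,3]);print(c,h,q[0]/q[2]*f+p["cx"],q[1]/q[2]*f+p["cy"])
    cv2.imwrite(f"pics/{c}2.png",im[:,:,::-1])
im=cv2.imread("pics/side2.png");cv2.imwrite("pics/sc2.png",cv2.resize(im[100:250,260:440],None,fx=4,fy=4,interpolation=cv2.INTER_CUBIC))
E
```

```text
[(240, np.float32(0.551774), np.float32(0.19860649)), (246, np.float32(0.151184), np.float32(0.15124485)), (248, np.float32(0.14831562), np.float32(0.14926216)), (252, np.float32(0.1447301), np.float32(0.14290838)), (260, np.float32(0.1361046), np.float32(0.13586998)), (270, np.float32(0.12689295), np.float32(0.12754597)), (280, np.float32(0.11855133), np.float32(0.12006578)), (290, np.float32(0.120615855), np.float32(0.12040434)), (300, np.float32(0.121324465), np.float32(0.121541165))]
side 0 332.40975896128634 200.64077901263215
side 0.043 333.8669937166222 191.94964418603362
side 0.076 335.04985095108833 184.89493205559586
top 0 231.0243409506648 217.51677873009905
top 0.043 229.78683683632514 214.80907987700152
top 0.076 228.7892308481124 212.62628584922706
```

View pics/sc2.png

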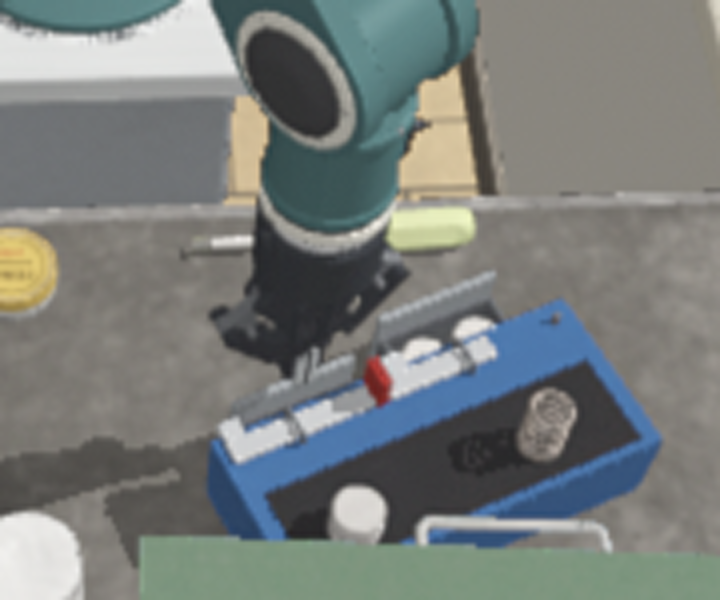

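jog_arm --moves '[{"translation": [-0.025,0,0],"rot": [0,0,0],"gripper": 0},{"translation": [0,0,-0.04],"rot": [0,0,0],"gripper": 0},{"translation": [0,0,-0.04],"rot": [0,0,0],"gripper": 0},{"translation": [0,0,0],"rot": [0,0,0],"gripper": 0}]'

```text
time: 5.58
tcp_pos: [0.4527, 0.1154, 0.1304]
eef_rot: [0.981, 0.196, 0.003, 0.0]
contact_force: [0.3, 0.2, 0.0]
grip_width: 0.0002
gripper_force: 0.0
```

```bash
python3 - <<'E'
from h import *
np.set_printoptions(precision=3,suppress=True)
s=observe();t=np.array(s["tcp_pos"]);print(t,s["contact_force"])
a=.3986;M=np.array([[np.cos(a),np.sin(a)],[-np.sin(a),np.cos(a)]])
v,u=np.mgrid[0:420,0:560]
for c in("side","top"):
    im,d=snapshot(c);cv2.imwrite(f"pics/{c}3.png",im[:,:,::-1])
    p=camera_params(c);T=np.array(p["T"]);f=210/np.tan(np.radians(p["vertical_fov"])/2)
    P=np.stack([(u-p["cx"])/f*d,(v-p["cy"])/f*d,d],-1)@T[:3,:3].T+T[:3,3]
    L=np.concatenate([(P[...,:2]-t[:2])@M.T,P[...,2:]-t[2]],-1)
    m=(d>0)&(abs(L[...,0])<.05)&(abs(L[...,1])<.05)&(L[...,2]>-.03)&(L[...,2]<.12)
    for lo in np.arange(-.03,.12,.01):
        k=m&(L[...,2]>=lo)&(L[...,2]<lo+.01)
        if k.any():print(c,round(lo,3),k.sum(),L[k].min(0)[:2],L[k].max(0)[:2])
im=cv2.imread("pics/side3.png");cv2.imwrite("pics/sc3.png",cv2.resize(im[100:250,260:440],None,fx=4,fy=4,interpolation=cv2.INTER_CUBIC))
E
```

```text
[0.453 0.115 0.13 ] [0.327 0.235 0.007]
side -0.03 5 [0.042 0.041] [0.047 0.046]
side 0.03 1 [0.008 0.006] [0.008 0.006]
side 0.04 20 [-0.002 -0.012] [0.01  0.013]
side 0.05 31 [-0.007 -0.013] [0.011 0.014]
side 0.06 23 [ 0.002 -0.013] [0.01  0.012]
side 0.07 17 [ 0.001 -0.013] [0.01  0.009]
side 0.08 58 [-0.005 -0.032] [0.013 0.034]
side 0.09 93 [-0.015 -0.037] [0.012 0.043]
side 0.1 76 [-0.008 -0.048] [0.016 0.049]
side 0.11 85 [-0.001 -0.049] [0.017 0.049]
```

View pics/sc3.png

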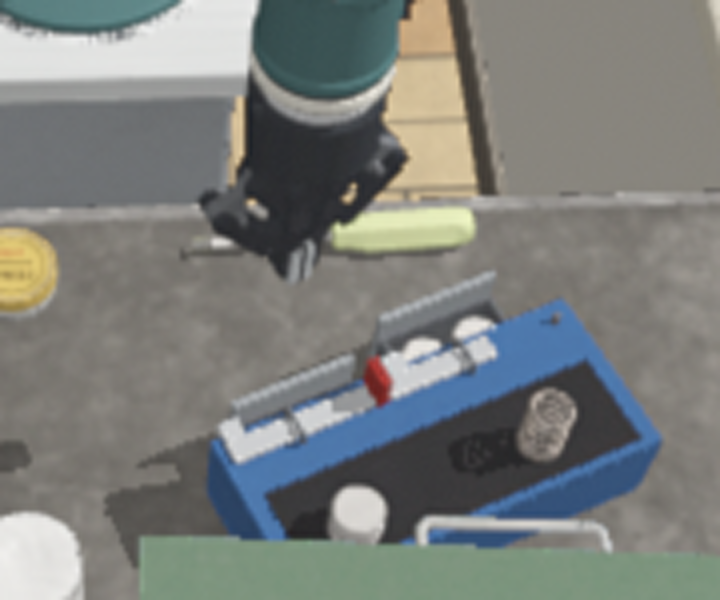

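jog_arm --moves '[{"translation": [-0.025,-0.002,0],"rot": [0,0,0],"gripper": 0},{"translation": [0,0,0.045],"rot": [0,0,0],"gripper": 0},{"translation": [0,0,0.045],"rot": [0,0,0],"gripper": 0},{"translation": [0,0,0.036],"rot": [0,0,0],"gripper": 0},{"translation": [0,0,0],"rot": [0,0,0],"gripper": 0}]'

```text
time: 6.3
tcp_pos: [0.4234, 0.1067, -0.001]
eef_rot: [0.98, 0.197, -0.004, -0.0]
contact_force: [-0.4, 0.4, 0.7]
grip_width: -0.0002
gripper_force: 0.0
```

jog_arm --moves '[{"translation": [0.009,0,0],"rot": [0,0,0],"gripper": 0},{"translation": [0.009,0,0],"rot": [0,0,0],"gripper": 0},{"translation": [0.008,0,0],"rot": [0,0,0],"gripper": 0},{"translation": [0.008,0,0],"rot": [0,0,0],"gripper": 0}]'

```text
time: 6.8
tcp_pos: [0.4584, 0.12, 0.0023]
eef_rot: [0.981, 0.196, -0.0, 0.0]
contact_force: [-2.5, -1.1, 2.0]
grip_width: 0.0004
gripper_force: 1.2
```

jog_arm --moves '[{"translation": [0.007,0,0],"rot": [0,0,0],"gripper": 0},{"translation": [0.006,0,0],"rot": [0,0,0],"gripper": 0},{"translation": [0.005,0,0],"rot": [0,0,0],"gripper": 0},{"translation": [0.001,0,0],"rot": [0,0,0],"gripper": 0}]'

```text
time: 7.3
tcp_pos: [0.4753, 0.1274, 0.0017]
eef_rot: [0.98, 0.197, -0.001, 0.0]
contact_force: [-5.4, -1.4, 3.4]
grip_width: 0.0001
gripper_force: 2.5
```

jog_arm --moves '[{"translation": [0.002,0,0],"rot": [0,0,0],"gripper": 0},{"translation": [0,0,0],"rot": [0,0,0],"gripper": 0}]'

```text
time: 7.55
tcp_pos: [0.4751, 0.1273, 0.0013]
eef_rot: [0.98, 0.197, -0.002, 0.001]
contact_force: [-7.6, -3.5, 5.0]
grip_width: -0.0004
gripper_force: 4.1
```

jog_arm --moves '[{"translation": [-0.03,0,0],"rot": [0,0,0],"gripper": 0},{"translation": [-0.03,0,0],"rot": [0,0,0],"gripper": 0},{"translation": [0,0,0],"rot": [0,0,0],"gripper": 0}]'

```text
time: 7.92
tcp_pos: [0.421, 0.1045, 0.0019]
eef_rot: [0.98, 0.197, -0.0, 0.0]
contact_force: [0.7, 0.5, 0.0]
grip_width: -0.0005
gripper_force: 0.0
```

```bash
cat > m2.py <<'E'
from h import *
import sys
np.set_printoptions(precision=4,suppress=True)
c=np.array([.519,.2103]);a=.3986;M=np.array([[np.cos(a),np.sin(a)],[-np.sin(a),np.cos(a)]])
s=observe();im,d=snapshot("wrist");cv2.imwrite(f"pics/w{sys.argv[1]}.png",im[:,:,::-1])
print(s["time"],"tcp cab",M@(s["tcp_pos"][:2]-c),s["tcp_pos"][2],s["contact_force"])
for n,z in dict(left_drawer_front=.063,right_drawer_front=.063,tab_face=.1,roof_front=.07).items():
    r=place_of("wrist",n)
    if r:print(n,round(r[0]["conf"],2),M@(at("wrist",r[0]["centre"],z)[:2]-c))
p=camera_params("wrist");f=210/np.tan(np.radians(p["vertical_fov"])/2);T=np.array(p["T"]);v,u=np.mgrid[0:420,0:560]
P=np.stack([(u-p["cx"])/f*d,(v-p["cy"])/f*d,d],-1)@T[:3,:3].T+T[:3,3];L=np.concatenate([(P[...,:2]-c)@M.T,P[...,2:]],-1)
b=im.astype(int);blue=(b[...,2]>b[...,0]+60)&(d>0)&(abs(L[...,2]-.07)<.004)&(abs(L[...,1])<.11)
if blue.any():print("blue front x",np.percentile(L[blue][:,0],1))
for n,y in(("left",.059),("right",-.059)):
    m=(d>0)&(abs(L[...,1]-y)<.035)&(abs(L[...,2]-.062)<.004)&(L[...,0]<-.055)
    if m.sum()>5:print(n,m.sum(),"outer x",np.percentile(L[m][:,0],3))
red=(b[...,0]>b[...,1]+80)&(b[...,0]>b[...,2]+80)&(d>0)&(L[...,2]>.08)&(L[...,2]<.11)
if red.any():print("tab y",L[red][:,1].min(),L[red][:,1].max(),"joint",L[red][:,1].min()+.031)
E
python3 m2.py 4
```

```text
7.925 tcp cab [-0.1313 -0.0594] 0.0018660231346204759 [0.6759 0.4622 0.0343]
left_drawer_front 0.83 [-0.1012  0.062 ]
right_drawer_front 0.78 [-0.0565 -0.0549]
tab_face 0.63 [-0.0417 -0.0212]
roof_front 0.86 [-0.0566  0.0021]
blue front x -0.05556423394597083
left 1398 outer x -0.09888972772514792
right 482 outer x -0.1202045792465466
tab y -0.021673552836260025 -0.013216999541899546 joint 0.009326447163739975
```

jog_arm --moves '[{"translation": [-0.004,-0.04,0],"rot": [0,0,0],"gripper": 0},{"translation": [0,-0.04,0],"rot": [0,0,0],"gripper": 0},{"translation": [0,-0.04,0],"rot": [0,0,0],"gripper": 0},{"translation": [0,0,0],"rot": [0,0,0],"gripper": 0}]'

```text
time: 8.68
tcp_pos: [0.3717, 0.2183, 0.0022]
eef_rot: [0.98, 0.2, 0.001, -0.001]
contact_force: [0.4, 0.1, -0.2]
grip_width: -0.0003
gripper_force: 0.0
```

jog_arm --moves '[{"translation": [0.009,0,0],"rot": [0,0,0],"gripper": 0},{"translation": [0.009,0,0],"rot": [0,0,0],"gripper": 0},{"translation": [0.009,0,0],"rot": [0,0,0],"gripper": 0},{"translation": [0.009,0,0],"rot": [0,0,0],"gripper": 0},{"translation": [0.009,0,0],"rot": [0,0,0],"gripper": 0}]'

```text
time: 9.3
tcp_pos: [0.4143, 0.2309, 0.0016]
eef_rot: [0.981, 0.196, -0.0, 0.001]
contact_force: [-1.2, -2.5, 0.5]
grip_width: -0.0003
gripper_force: 1.3
```

jog_arm --moves '[{"translation": [0.007,0,0],"rot": [0,0,0],"gripper": 0},{"translation": [0.006,0,0],"rot": [0,0,0],"gripper": 0},{"translation": [0.004,0,0],"rot": [0,0,0],"gripper": 0},{"translation": [0.003,0,0],"rot": [0,0,0],"gripper": 0},{"translation": [0,0,0],"rot": [0,0,0],"gripper": 0}]'

```text
time: 9.93
tcp_pos: [0.428, 0.2376, 0.0012]
eef_rot: [0.98, 0.197, -0.004, 0.002]
contact_force: [-12.2, -6.0, 8.4]
grip_width: 0.0001
gripper_force: 6.6
```

jog_arm --moves '[{"translation": [-0.03,0,0],"rot": [0,0,0],"gripper": 0},{"translation": [-0.01,0,-0.05],"rot": [0,0,0],"gripper": 0},{"translation": [0,0.02,-0.05],"rot": [0,0,0],"gripper": 0},{"translation": [0,0.05,-0.01],"rot": [0,0,0],"gripper": 0},{"translation": [0,0,0],"rot": [0,0,0],"gripper": 0}]'

```text
time: 10.55
tcp_pos: [0.4256, 0.1568, 0.1133]
eef_rot: [0.981, 0.193, 0.002, 0.0]
contact_force: [-0.6, 0.1, 0.7]
grip_width: 0.0
gripper_force: 0.0
```

```bash
python3 m2.py 5
```

```text
10.55 tcp cab [-0.1068 -0.013 ] 0.11325012220716202 [-0.6413  0.1324  0.7455]
left_drawer_front 0.71 [-0.0624  0.0638]
right_drawer_front 0.63 [-0.0601 -0.0502]
tab_face 0.65 [-0.0456 -0.016 ]
roof_front 0.56 [-0.062   0.0067]
blue front x -0.0614007715863743
tab y -0.014855039440753913 -0.008386128773469554 joint 0.016144960559246087
```

View pics/w5.png

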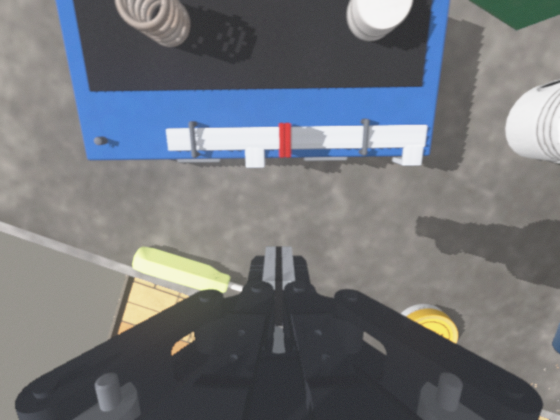

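jog_arm --moves '[{"translation": [0.02,0.045,0],"rot": [0,0,0],"gripper": 0},{"translation": [0.042,0,0],"rot": [0,0,0],"gripper": 0},{"translation": [0,0,0.035],"rot": [0,0,0],"gripper": 0},{"translation": [0,0,0.033],"rot": [0,0,0],"gripper": 0},{"translation": [0,0,0],"rot": [0,0,0],"gripper": 0}]'

```text
time: 11.42
tcp_pos: [0.4943, 0.1427, 0.0415]
eef_rot: [0.98, 0.198, -0.003, -0.0]
contact_force: [0.7, 0.0, 0.6]
grip_width: -0.0003
gripper_force: 0.0
```

```bash
python3 m2.py 6
```

```text
11.425 tcp cab [-0.049  -0.0527] 0.041540224558178934 [0.6527 0.004  0.6181]
tab_face 0.69 [-0.0472 -0.0212]
roof_front 0.94 [-0.0575  0.0017]
blue front x -0.055197400054550046
tab y -0.02276041385296943 -0.015091731178958063 joint 0.008239586147030568
```

View pics/w6.png

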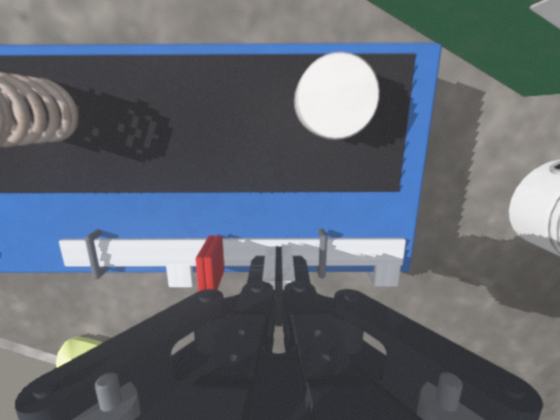

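jog_arm --moves '[{"translation": [0.004,-0.008,0],"rot": [0,0,0],"gripper": 0},{"translation": [0,-0.009,0],"rot": [0,0,0],"gripper": 0},{"translation": [0,-0.009,0],"rot": [0,0,0],"gripper": 0},{"translation": [0,-0.009,0],"rot": [0,0,0],"gripper": 0}]'

```text
time: 12.18
tcp_pos: [0.4874, 0.1759, 0.0442]
eef_rot: [0.98, 0.197, 0.0, 0.0]
contact_force: [1.9, -1.7, 1.1]
grip_width: -0.0001
gripper_force: 1.3
```

jog_arm --moves '[{"translation": [0,-0.008,0],"rot": [0,0,0],"gripper": 0},{"translation": [0,-0.007,0],"rot": [0,0,0],"gripper": 0},{"translation": [0,-0.005,0],"rot": [0,0,0],"gripper": 0},{"translation": [0,-0.003,0],"rot": [0,0,0],"gripper": 0}]'

```text
time: 12.68
tcp_pos: [0.478, 0.1972, 0.0438]
eef_rot: [0.98, 0.197, -0.0, 0.0]
contact_force: [1.8, -1.7, 0.7]
grip_width: 0.0002
gripper_force: 1.1
```

jog_arm --moves '[{"translation": [0,-0.003,0],"rot": [0,0,0],"gripper": 0},{"translation": [0,-0.002,0],"rot": [0,0,0],"gripper": 0},{"translation": [0,0,0],"rot": [0,0,0],"gripper": 0}]'

```text
time: 13.05
tcp_pos: [0.4768, 0.2, 0.0438]
eef_rot: [0.981, 0.196, -0.0, 0.001]
contact_force: [2.8, -5.0, 1.6]
grip_width: 0.0
gripper_force: 2.7
```

jog_arm --moves '[{"translation": [0,-0.003,0],"rot": [0,0,0],"gripper": 0},{"translation": [0,0,0],"rot": [0,0,0],"gripper": 0}]'

```text
time: 13.3
tcp_pos: [0.4767, 0.1999, 0.0438]
eef_rot: [0.981, 0.195, -0.0, 0.003]
contact_force: [4.2, -11.0, 5.4]
grip_width: 0.0001
gripper_force: 5.8
```

Stalled at the stop with the force rising. Back off, lift and check.

jog_arm --moves '[{"translation": [0,0.015,0],"rot": [0,0,0],"gripper": 0},{"translation": [0,0,-0.05],"rot": [0,0,0],"gripper": 0},{"translation": [-0.04,0,-0.04],"rot": [0,0,0],"gripper": 0},{"translation": [-0.03,0,-0.04],"rot": [0,0,0],"gripper": 0},{"translation": [0,0,0],"rot": [0,0,0],"gripper": 0}]'

```text
time: 13.92
tcp_pos: [0.4162, 0.1635, 0.176]
eef_rot: [0.98, 0.197, 0.002, 0.001]
contact_force: [0.1, -0.7, -0.8]
grip_width: -0.0
gripper_force: 0.0
```

```bash
python3 m2.py 7
```

```text
13.925 tcp cab [-0.1129 -0.0032] 0.17596495250669156 [ 0.1177 -0.7404 -0.7811]
left_drawer_front 0.48 [-0.0593  0.0577]
right_drawer_front 0.64 [-0.0614 -0.0575]
tab_face 0.85 [-0.0441  0.0231]
roof_front 0.73 [-0.0603  0.0052]
blue front x -0.059023376019161765
left 92 outer x -0.06466069532038636
right 147 outer x -0.06348376836065543
tab y 0.021382932413554174 0.028717973427734758 joint 0.05238293241355417
```

```bash
python3 -c "
from workcell import *
print(sign_off())"
```

```text
the job is handed in; nothing more can be done
None
```

Both drawers were pushed shut and the locking bar then pushed home to its left stop, confirmed by a last wrist-camera measurement; the job was handed in at about 14 s, with no verdict shown.

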